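# Meter two fuse links from the bench feeder

### The arm

A 6-joint arm with a two-finger parallel gripper is mounted at the origin on the work surface. World frame = base frame: x ahead of the robot, y to its left, z up, the work surface at z = 0. Lengths are in m, angles in rad, forces in N, time in s.
With the tool pointing down it reaches from about 0.3 to 0.75 m from the base axis. Payload 8.5 kg.
Tool frame: the origin (TCP) lies at the very end of the fingers, on their centre line; the grasp point (between the pads) lies 19 mm behind it (env.hold_point_z is the distance from the TCP to the grasp point, in m); z points along the fingers, y is the direction in which the jaws open and shut (so a half turn about z gives the same grasp; the last joint's range is limited). The gripper opens to 85 mm and grips with 20 to 120 N. Pads are 22 mm wide; open, the fingers measure 114 mm over their backs; the gripper's body (76 mm by 85 mm) begins 54 mm behind the grasp point. The pads swing forward as they close: fully open they stand 13 mm farther back than shut.
Start: joints at [-1.321, 0.381, 1.297, -0, 1.464, -0.215], TCP at [0.247, -0.492, 0.231] pointing down, gripper open.
Joint ranges: [-3.11, 3.11], [-0.89, 2.33], [0.22, 2.48], [-1.42, 4.56], [0.17, 2.85], [-2.88, 2.88]. Speed limits (rad/s): [2.39, 2.39, 3.14, 3.14, 3.14, 3.14].

### API

Orientations are given as a 3x3 rotation matrix whose columns are the frame's x, y, z axes.
In Python, from plant import env, viewer gives the robot as it stands. The module is installed in compiled form; this text tells all that it offers.
- The arm moves only by the shell command python3 -m handwheel 'ROWS' [FORCE]. ROWS is JSON, one flat list of numbers, 7 for each row, row after row: the shift along the tool's x, y, z normalised to -1 to 1, where 1 is 0.3 m, then the turn, a rotation vector about the tool's x, y, z normalised to -1 to 1, where 1 is pi/4 rad, then the opening, from 0 (shut) to 1 (fully open). A call has 1 to 12 rows; each row is the pose to reach, as a shift and turn from the pose commanded when the call began, along the tool's axes at that moment; what a row does not reach only later rows make up. A row lasts 1/10 s, in which the tool goes at most 50 mm and 8.59 degrees, less where a joint would pass 70% of its speed; a pose out of reach is approached as far as the arm can. A call with a number of a shift or a turn outside -1 to 1 is refused whole. A call with a gripper value outside its range is refused whole. The fingers move at their own pace and stop on an object; FORCE is the grip in N (left out, the last holds). Time passes only in rows, so rows that repeat a pose let the fingers close. It gives the time, the measured TCP pose, the force and the opening at its end, in the units of the state.
- env.state(): the state, without advancing time (a new reading comes with each control period).
- viewer.camera(name): name is "scene" or "top" or "wrist"; returns a dict with "color" (420x560x3 uint8, red, green, blue), "depth" (420x560 float32, m along the optical axis (not along the pixel's ray), 0 where there is no reading), "intrinsics" (3x3 intrinsics, pixels), "T" (4x4, takes a point from camera to world coordinates); the wrist camera has in their place "mount" (4x4, takes a point from camera to tool coordinates, whose origin is the TCP and whose axes are the flange's). Camera axes: x right, y down, z forward; pixel columns grow to the right and rows downward; lengths in m; the calibration is good to about 2 mm. A picture is of the moment at which its call begins: read the wrist's pose just before it.
- env.job_done(): hands the job in, once; it reports no verdict.
The state is a dict: "t": time; "qpos": joint angles; "qvel": joint speeds; "joint_torque": joint torques, N m; "tcp_pos": TCP position; "tool_rot": TCP orientation; "force": force on the tool from outside, world axes, zero at the start; "wrist_torque": the same for the moment, N m; "opening": finger opening in m.
Only numpy, scipy, OpenCV 4.12 (cv2) and the standard library are available. Lean on these libraries where they do the work, as an engineer would, in place of code of your own. Each camera call takes 0.05 s, during which the arm holds its last target.

### The job

The test bench needs two fuse links: slide the blue tray under the feeder until it is fully home against the back stop, then slide the feeder's bottom gate open by its red tab just far enough that exactly two fuses drop into the tray, and slide the gate fully shut again so that the other two fuses stay in the feeder. Leave the tray home, do not touch the fuses with the gripper, and leave the bottle, mug, sensor box and screwdriver where they are.

Things in the scene. Friction and masses are not known exactly. Their poses are not given: they have to be found in the camera images.
- feeder: Fixed grey and aluminium fuse feeder (gravity hopper) on two end plates; 254 mm wide along its y, top 97 mm above the bench. Origin at bench level below the middle of its lanes. Its x axis points from its open front (robot side) to its back, y along its width to the left as the robot sees it, z up. Six lanes side by side along y hold four fuses and two blanks, one each, in varying order.
- feeder_lanes (a point): Middle of the six lanes, 80 mm above the bench, at feeder x = 0, y = 0; axes as the feeder's. The lanes are centred at feeder y = -75, -45, -15, 15, 45, 75 mm, each 26 mm wide (4 mm walls between), 62 mm long along x, open at the top. Their walls reach from 67 to 97 mm height; the lane box spans x = -35 to +35 mm.
- feeder_bay (a point): Middle of the bay for the tray below the lanes, 20 mm above the bench, at feeder x = 0, y = 0; axes as the feeder's. Open to the front; the end plates' inner faces are at feeder y = -119 and +119 mm, the plates reach from x = -29 to +56 mm; the back stop's face is at x = +56 mm; the gate's underside is 60 mm above the bench.
- gate (a joint): Opening (m) of the bottom gate, a steel plate under the fuses: 0 shut, 0.175 at most, starts up to 0.012. Opens towards feeder +y, stays where left (2 N friction, no spring). Its edge is at feeder y = -90 mm + opening, so lanes empty in turn from the -y end: the fuse of the lane at y = c drops at an opening of about c + 99 mm (24 mm for the first lane, 30 mm more for each next), not before.
- gate_tab (a point): Red upright tab of the gate, in front of the feeder, by which the gate is pushed: from feeder x = -75 to -45 mm, 12 mm thick along feeder y, from 65 to 125 mm height, free on both sides. This point is on its centre line 105 mm above the bench, at feeder x = -60 mm, y = -80 mm + opening; axes as the feeder's. It passes above the tray and its grip plate.
- tray_mid (a point): Blue plastic catch tray, loose, 0.3 kg: 110 mm along its x, 214 mm along its y, 40 mm high, walls 4 mm. This point is at the centre of the tray, 20 mm above its underside. Its x axis points to its back (away from its grip). Fully home, this point is at the feeder's x = 0, y = 0 (12 mm of play to either side, the back 1 mm from the stop), its axes along the feeder's.
- tray_grip (a point): Point on the black upright grip plate in front of the tray: 34 mm along the tray's x, 12 mm thick along the tray's y, its top 60 mm above the bench. This point is at the plate's centre, 42 mm above the bench, 100 mm from the tray's centre towards tray -x.
- fuse1_center (a point): Centre of a cylindrical fuse link, 22 mm diameter, 58 mm long, white ceramic with brass end caps, 55 g, at first lying in a feeder lane along feeder x, its centre 76 mm above the bench. The four fuses are alike.
- fuse2_center (a point): Centre of a cylindrical fuse link, 22 mm diameter, 58 mm long, white ceramic with brass end caps, 55 g, at first lying in a feeder lane along feeder x, its centre 76 mm above the bench. The four fuses are alike.
- fuse3_center (a point): Centre of a cylindrical fuse link, 22 mm diameter, 58 mm long, white ceramic with brass end caps, 55 g, at first lying in a feeder lane along feeder x, its centre 76 mm above the bench. The four fuses are alike.
- fuse4_center (a point): Centre of a cylindrical fuse link, 22 mm diameter, 58 mm long, white ceramic with brass end caps, 55 g, at first lying in a feeder lane along feeder x, its centre 76 mm above the bench. The four fuses are alike.
- blank1: Orange plastic lane blank, fixed, 58 x 23 x 35 mm, closing a lane that has no fuse; it does not drop. Origin 65 mm above the bench at the centre of its underside.
- blank2: Orange plastic lane blank, fixed, 58 x 23 x 35 mm, closing a lane that has no fuse; it does not drop. Origin 65 mm above the bench at the centre of its underside.
- cleaner: Bystander: upright bottle with a yellow label, 60 mm diameter, 190 mm high, origin at its foot.
- mug: Bystander: white mug, 76 mm diameter, 90 mm high, handle at its +y, origin at its foot.
- sensor: Bystander: white sensor box with a green light, 85 x 60 x 34 mm, origin at the centre of its underside.
- driver: Bystander: screwdriver lying on the bench along its x, about 200 mm long, origin under its middle.
Things that resemble listed ones, but are neither listed nor needed, are in the scene too. What is shaped like the part that bears fuse1_center but black or green is not meant.

How it is judged:
On the way, in this order (a step that is already met when the one before it is completed fails the run):
1. the tray is home under the feeder, all four fuses still in it (x of tray_mid in the frame of feeder between -0.01 and 0.01 m and y of tray_mid in the frame of feeder between -0.016 and 0.016 m and angle between the x axis of tray_mid and the x axis of feeder, either way round below 0.12 rad and angle between tray_mid's own z axis and vertical below 0.05 rad and distance of each of fuse1_center, fuse2_center, fuse3_center, fuse4_center from where it was at the start of the episode below 0.015 m), for 0.2 s.
2. the gate is part open and exactly two fuses lie in the home tray (x of tray_mid in the frame of feeder between -0.01 and 0.01 m and y of tray_mid in the frame of feeder between -0.016 and 0.016 m and angle between the x axis of tray_mid and the x axis of feeder, either way round below 0.12 rad and angle between tray_mid's own z axis and vertical below 0.05 rad and (distance of fuse1_center from where it was at the start of the episode below 0.015 m or (x of fuse1_center in the frame of tray_mid between -0.055 and 0.055 m and y of fuse1_center in the frame of tray_mid between -0.107 and 0.107 m and z of fuse1_center in the frame of tray_mid below 0.03 m)) and (distance of fuse2_center from where it was at the start of the episode below 0.015 m or (x of fuse2_center in the frame of tray_mid between -0.055 and 0.055 m and y of fuse2_center in the frame of tray_mid between -0.107 and 0.107 m and z of fuse2_center in the frame of tray_mid below 0.03 m)) and (distance of fuse3_center from where it was at the start of the episode below 0.015 m or (x of fuse3_center in the frame of tray_mid between -0.055 and 0.055 m and y of fuse3_center in the frame of tray_mid between -0.107 and 0.107 m and z of fuse3_center in the frame of tray_mid below 0.03 m)) and (distance of fuse4_center from where it was at the start of the episode below 0.015 m or (x of fuse4_center in the frame of tray_mid between -0.055 and 0.055 m and y of fuse4_center in the frame of tray_mid between -0.107 and 0.107 m and z of fuse4_center in the frame of tray_mid below 0.03 m)) and ((distance of each of fuse1_center, fuse2_center from where it was at the start of the episode above 0.03 m and distance of each of fuse3_center, fuse4_center from where it was at the start of the episode below 0.015 m) or (distance of each of fuse1_center, fuse3_center from where it was at the start of the episode above 0.03 m and distance of each of fuse2_center, fuse4_center from where it was at the start of the episode below 0.015 m) or (distance of each of fuse1_center, fuse4_center from where it was at the start of the episode above 0.03 m and distance of each of fuse2_center, fuse3_center from where it was at the start of the episode below 0.015 m) or (distance of each of fuse1_center, fuse4_center from where it was at the start of the episode below 0.015 m and distance of each of fuse2_center, fuse3_center from where it was at the start of the episode above 0.03 m) or (distance of each of fuse1_center, fuse3_center from where it was at the start of the episode below 0.015 m and distance of each of fuse2_center, fuse4_center from where it was at the start of the episode above 0.03 m) or (distance of each of fuse1_center, fuse2_center from where it was at the start of the episode below 0.015 m and distance of each of fuse3_center, fuse4_center from where it was at the start of the episode above 0.03 m)) and value of joint gate above 0.035 m), for 0.2 s.
At the end, for the whole second after the job is handed in: Exactly two fuses lie at rest in the tray and the other two are still in their feeder lanes (within 15 mm of where they started); the gate is shut to within 6 mm; the tray is home (within 10 mm of the feeder's x = 0, 16 mm of its y = 0, and 7 degrees) (x of tray_mid in the frame of feeder between -0.01 and 0.01 m and y of tray_mid in the frame of feeder between -0.016 and 0.016 m and angle between the x axis of tray_mid and the x axis of feeder, either way round below 0.12 rad and angle between tray_mid's own z axis and vertical below 0.05 rad and (distance of fuse1_center from where it was at the start of the episode below 0.015 m or (x of fuse1_center in the frame of tray_mid between -0.055 and 0.055 m and y of fuse1_center in the frame of tray_mid between -0.107 and 0.107 m and z of fuse1_center in the frame of tray_mid below 0.03 m)) and (distance of fuse2_center from where it was at the start of the episode below 0.015 m or (x of fuse2_center in the frame of tray_mid between -0.055 and 0.055 m and y of fuse2_center in the frame of tray_mid between -0.107 and 0.107 m and z of fuse2_center in the frame of tray_mid below 0.03 m)) and (distance of fuse3_center from where it was at the start of the episode below 0.015 m or (x of fuse3_center in the frame of tray_mid between -0.055 and 0.055 m and y of fuse3_center in the frame of tray_mid between -0.107 and 0.107 m and z of fuse3_center in the frame of tray_mid below 0.03 m)) and (distance of fuse4_center from where it was at the start of the episode below 0.015 m or (x of fuse4_center in the frame of tray_mid between -0.055 and 0.055 m and y of fuse4_center in the frame of tray_mid between -0.107 and 0.107 m and z of fuse4_center in the frame of tray_mid below 0.03 m)) and ((distance of each of fuse1_center, fuse2_center from where it was at the start of the episode above 0.03 m and distance of each of fuse3_center, fuse4_center from where it was at the start of the episode below 0.015 m) or (distance of each of fuse1_center, fuse3_center from where it was at the start of the episode above 0.03 m and distance of each of fuse2_center, fuse4_center from where it was at the start of the episode below 0.015 m) or (distance of each of fuse1_center, fuse4_center from where it was at the start of the episode above 0.03 m and distance of each of fuse2_center, fuse3_center from where it was at the start of the episode below 0.015 m) or (distance of each of fuse1_center, fuse4_center from where it was at the start of the episode below 0.015 m and distance of each of fuse2_center, fuse3_center from where it was at the start of the episode above 0.03 m) or (distance of each of fuse1_center, fuse3_center from where it was at the start of the episode below 0.015 m and distance of each of fuse2_center, fuse4_center from where it was at the start of the episode above 0.03 m) or (distance of each of fuse1_center, fuse2_center from where it was at the start of the episode below 0.015 m and distance of each of fuse3_center, fuse4_center from where it was at the start of the episode above 0.03 m)) and value of joint gate below 0.006 m and linear speed of tray below 0.01 m/s and linear speed of each of fuse1, fuse2, fuse3, fuse4 below 0.03 m/s); the robot touches nothing.
It fails at once if the bottle is shifted by more than 15 mm or tipped (distance of cleaner from where it was at the start of the episode above 0.015 m or angle between cleaner's own z axis and vertical above 0.3 rad).
It fails at once if the mug is shifted by more than 15 mm or tipped (distance of mug from where it was at the start of the episode above 0.015 m or angle between mug's own z axis and vertical above 0.3 rad).
It fails at once if the sensor box is shifted by more than 15 mm or tipped (distance of sensor from where it was at the start of the episode above 0.015 m or angle between sensor's own z axis and vertical above 0.3 rad).
It fails at once if the screwdriver is shifted by more than 15 mm (distance of driver from where it was at the start of the episode above 0.015 m).
It fails at once if the gripper touches a fuse (contact force between the fingers and fuse1 above 0.5 N or contact force between the fingers and fuse2 above 0.5 N or contact force between the fingers and fuse3 above 0.5 N or contact force between the fingers and fuse4 above 0.5 N).
It also fails if it takes over 54 s, if anything falls off the work surface, if the arm or the gripper's body presses on something with over 40 N, if the wrist force passes 120 N, or if a joint passes its speed limit or range.

## Working session

There is one attempt and no reset: what is moved stays moved. The work goes in short steps, Python scripts to look and compute and a shell command to move; the robot and the scene stay as the last step left them, time stands still between calls to the robot, and variables do not carry over. Pictures are saved under pics/ and viewed, and the job is handed in when it is done.

```bash
mkdir -p pics
python3 - <<'E'
from plant import env, viewer
import cv2,numpy as np
s=env.state();print(s)
for n in ["scene","top"]:
    c=viewer.camera(n)
    cv2.imwrite(f"pics/{n}0.png",c["color"][...,::-1]); np.savez(f"{n}0.npz",**c)
    print(n,c["intrinsics"],c["T"])
E
```

```text
{'t': 0.0, 'qpos': array([-1.32129832e+00,  3.81166844e-01,  1.29830737e+00, -4.93539649e-05,
        1.46363512e+00, -2.15307692e-01]), 'qvel': array([ 0.00045697, -0.00170949,  0.00011733, -0.00031752,  0.00055228,
       -0.00124509]), 'joint_torque': array([-1.19842738e-03, -4.48472178e+01, -2.31280339e+01, -2.85965434e-04,
        4.80209186e-03, -9.06022393e-06]), 'tcp_pos': array([ 0.24643718, -0.49133511,  0.23071173]), 'tool_rot': array([[ 8.93906353e-01,  4.48253559e-01, -4.22047140e-04],
       [ 4.48253673e-01, -8.93905208e-01,  1.45760493e-03],
       [ 2.76106462e-04, -1.49214649e-03, -9.99998849e-01]]), 'force': array([0.3917161 , 0.25604864, 0.439861  ]), 'wrist_torque': array([-0.00879999, -0.00559019,  0.04432656]), 'opening': 0.08561606911496408}
scene [[477.48578293   0.         269.93038522]
 [  0.         477.48578293 212.40105184]
 [  0.           0.           1.        ]] [[-0.1759993   0.676515   -0.71508859  1.50430954]
 [ 0.98436524  0.11576894 -0.13275023  0.15660391]
 [-0.00702248 -0.7272723  -0.68631311  0.93398722]
 [ 0.          0.          0.          1.        ]]
top [[522.79902302   0.         282.14948649]
 [  0.         522.79902302 206.10775316]
 [  0.           0.           1.        ]] [[-0.01279207 -0.98896108  0.14762229  0.43471771]
 [-0.99991378  0.01221415 -0.00482073  0.00724846]
 [ 0.00296444 -0.14767123 -0.98903206  1.29376645]
 [ 0.          0.          0.          1.        ]]
```

View pics/scene0.png

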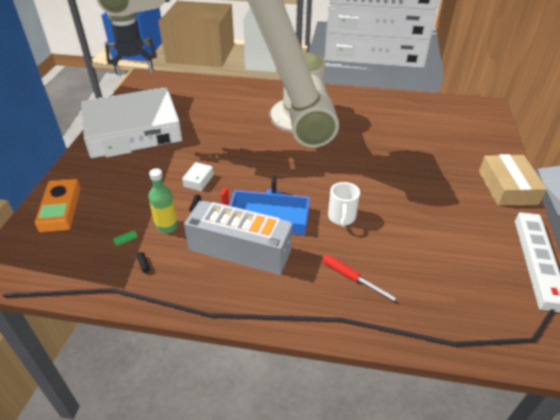

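View pics/top0.png

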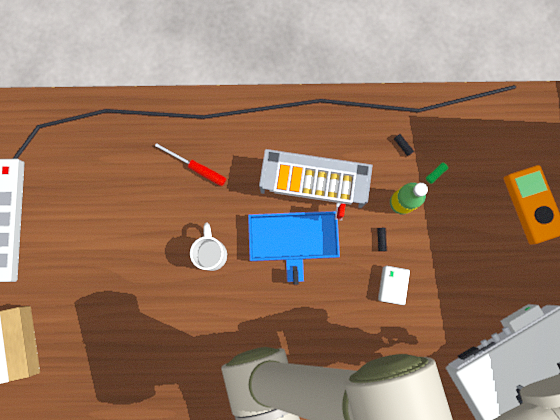

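Run:
```python
import cv2
i=cv2.imread("pics/top0.png")[135:310,230:440]
cv2.imwrite("pics/top0z.png",cv2.resize(i,None,fx=3.4,fy=3.4,interpolation=cv2.INTER_CUBIC))
```

```text
(no output)
```

View pics/top0z.png

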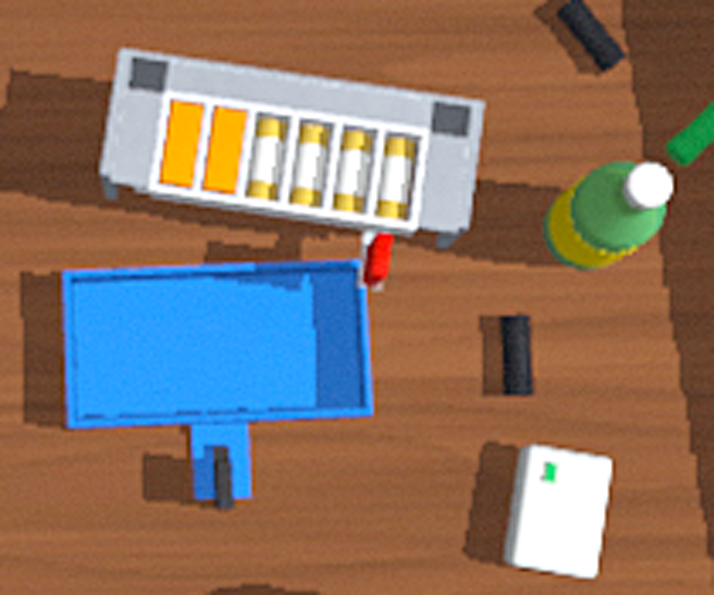

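```bash
cat > h.py <<'E'
import numpy as np,cv2
def ray(c,uv,z):
    K,T=c["intrinsics"],c["T"]; uv=np.atleast_2d(np.asarray(uv,float))
    d=np.c_[(uv-K[:2,2])/K[[0,1],[0,1]],np.ones(len(uv))]@T[:3,:3].T
    o=T[:3,3]; return (o+d*((z-o[2])/d[:,2])[:,None])[:,:2]
def world(c):
    K,T=c["intrinsics"],c["T"];h,w=c["depth"].shape
    u,v=np.meshgrid(np.arange(w),np.arange(h));d=c["depth"]
    p=np.stack([(u-K[0,2])/K[0,0]*d,(v-K[1,2])/K[1,1]*d,d],-1)
    return p@T[:3,:3].T+T[:3,3]
def rect(p):
    (c,s,a)=cv2.minAreaRect((p*1000).astype(np.float32)); 
    b=cv2.boxPoints((c,s,a)); e=b[1]-b[0] if np.linalg.norm(b[1]-b[0])>np.linalg.norm(b[2]-b[1]) else b[2]-b[1]
    e=e*np.sign(e[1]); yaw=np.degrees(np.arctan2(-e[0],e[1])) # long axis = +y
    return np.round(c,1),np.round(s,1),round(float(yaw),2)
def inv(c): return c
E
python3 - <<'E'
from h import *
for n in ["top","scene"]:
    c=np.load(n+"0.npz"); c={k:c[k] for k in c}
    hsv=cv2.cvtColor(c["color"],cv2.COLOR_RGB2HSV);W=world(c)
    H,S,V=hsv[...,0],hsv[...,1],hsv[...,2]
    def cl(m,zt,name,k=1):
        nn,l,st,ce=cv2.connectedComponentsWithStats(m.astype(np.uint8))
        for i in range(1,nn):
            if st[i,4]>=12:
                v,u=np.nonzero(l==i); p=ray(c,np.c_[u,v],zt)
                q=W[l==i]
                print(n,name,st[i,4],ce[i].round(1),rect(p),"depthmed",np.median(q,0).round(3))
    cl((H>8)&(H<20)&(S>200)&(V>180),0.1,"orange")
    cl((H>100)&(H<125)&(S>150)&(V>100)&(W[...,2]>.03),0.04,"blue")
    cl(((H<5)|(H>175))&(S>180)&(V>100),0.125,"red")
    m=(W[...,2]>.085)&(W[...,2]<.105)&(W[...,0]>.4)&(W[...,0]<.7)&(abs(W[...,1])<.25)
    cl(m,0.097,"feedtop")
    cl((V<60)&(W[...,2]>.04)&(W[...,2]<.075)&(abs(W[...,0]-.35)<.15)&(abs(W[...,1])<.2),0.06,"grip")
E
```

```text
top orange 1483 [537.7 208.6] (array([ 611.7, -589.1]), array([168. ,  78.8]), -72.8) depthmed [ 0.61  -0.618  0.04 ]
top blue 457 [290.7 234.6] (array([549.6, -25.5]), array([110.2, 213. ]), 1.7) depthmed [ 0.558 -0.015  0.039]
top red 386 [206.8 172.8] (array([688.4, 173.3]), array([94. , 23.1]), -29.58) depthmed [0.71  0.187 0.022]
top red 39 [  4.8 170.1] (array([700.2, 632.6]), array([12.9, 14. ]), 89.3) depthmed [0.719 0.679 0.039]
top red 84 [340.8 210.7] (array([ 596.8, -130.5]), array([14.3, 34.5]), 78.09) depthmed [ 0.598 -0.131  0.122]
top feedtop 2131 [317.5 183.6] (array([659.9, -77.4]), array([259.6,  80.5]), -0.7) depthmed [ 0.667 -0.083  0.096]
top feedtop 17 [310.2 172.6] (array([692.2, -66. ]), array([15.1,  9.5]), -54.69) depthmed [ 0.695 -0.067  0.088]
top feedtop 25 [334.4 181.7] (array([ 671. , -121.4]), array([11.7, 19. ]), 88.46) depthmed [ 0.67  -0.123  0.087]
top feedtop 175 [206.6 253.3] (array([507.4, 174.4]), array([73.1, 73.1]), -89.78) depthmed [0.506 0.177 0.089]
scene orange 17 [ 67.4 184.1] (array([ 618.4, -568.5]), array([35.9,  8.8]), -43.39) depth
[... 701 characters left out ...]
med [0.501 0.011 0.037]
scene red 91 [224.2 195.4] (array([ 617. , -127.8]), array([55.3, 15.5]), -76.12) depthmed [ 0.605 -0.13   0.115]
scene red 359 [340.3 267.2] (array([808.2, 183.9]), array([90.6, 27. ]), -29.33) depthmed [0.72  0.187 0.023]
scene red 14 [554.5 291. ] (array([796.7, 628.9]), array([ 5.7, 10.5]), 76.87) depthmed [0.725 0.678 0.041]
scene feedtop 148 [344.5 192. ] (array([521.8, 176.2]), array([77.3, 75.2]), -80.35) depthmed [0.511 0.179 0.089]
scene feedtop 1587 [236.7 217.6] (array([646. , -76.3]), array([263. , 120.2]), -0.8) depthmed [ 0.666 -0.093  0.097]
scene grip 13 [273.6 183.1] (array([469.3, -24.3]), array([31.2,  2.9]), -80.22) depthmed [ 0.467 -0.025  0.058]
```

Run:
```python
from h import *
c=np.load("top0.npz"); c={k:c[k] for k in c}
hsv=cv2.cvtColor(c["color"],cv2.COLOR_RGB2HSV);H,S,V=[hsv[...,i] for i in range(3)]
print(hsv[177,284],hsv[190,268],hsv[185,306],hsv[183,278])
m=((V>225)&(S<25)); m[:, :255]=0;m[:,375:]=0;m[:150]=0;m[210:]=0
# lane box outer incl. holes
n,l,st,ce=cv2.connectedComponentsWithStats(m.astype(np.uint8),connectivity=8);print(st[1:])
v,u=np.nonzero(m);print("box",rect(ray(c,np.c_[u,v],.097)))
def corners(uv,z,name):
    p=np.array(uv,float)/3.4+[230,135]-0.35; p=ray(c,p,z); print(name,(p*1000).round(1).tolist(), rect(p))
corners([(122,50),(485,102),(462,230),(101,180)],.097,"feed")
corners([(63,270),(361,260),(373,413),(69,427)],.04,"tray")
mo=(H>14)&(H<22)&(S>200)&(V>200);mo[:, :255]=0;mo[:,375:]=0;mo[:150]=0;mo[210:]=0
n,l,st,ce=cv2.connectedComponentsWithStats(mo.astype(np.uint8),connectivity=4)
for i in range(1,n):
  if st[i,4]>50:
    v,u=np.nonzero(l==i);print("or",rect(ray(c,np.c_[u,v],.1)))
```

```text
[ 22 255 255] [ 12 220  87] [  0   0 255] [ 20 255 255]
[[281 153   1   1   1]
 [295 155   1   1   1]
 [319 159   1   1   1]
 [325 159   1   1   1]
 [274 161  82  42 745]
 [327 160   3   1   3]
 [343 162   3   1   3]
 [349 163   4   2   4]
 [356 164   1   1   1]
 [305 175   7  14  65]
 [318 177   6  13  57]
 [330 179   6  13  52]
 [367 178   1   3   3]
 [343 181   6  13  63]
 [337 203   3   4   7]]
box (array([671.9, -89.1]), array([213.4, 106.2]), -9.45)
feed [[748.8, 38.8], [709.0, -211.1], [619.9, -192.0], [657.6, 53.9]] (array([683.3, -78.6]), array([253.6,  92.5]), -9.06)
tray [[603.4, 83.5], [608.0, -128.7], [499.2, -134.1], [492.1, 79.7]] (array([551.3, -25.3]), array([111.3, 214.1]), 1.9)
or (array([690.9,  -2.7]), array([21. , 38.1]), 89.17)
or (array([690.5, -30.7]), array([16.3, 28.6]), 88.99)
```

Run:
```python
from h import *
c=np.load("top0.npz"); c={k:c[k] for k in c}
hsv=cv2.cvtColor(c["color"],cv2.COLOR_RGB2HSV);H,S,V=[hsv[...,i] for i in range(3)]
roi=np.zeros(H.shape,bool);roi[150:210,255:375]=1
m=(H>14)&(H<32)&(S>110)&(V>120)&roi
uv=[]
# fuses: white bodies
w=(V>225)&(S<25)&roi
n,l,st,ce=cv2.connectedComponentsWithStats(w.astype(np.uint8))
f=[ce[i] for i in range(1,n) if 40<st[i,4]<100]
f=np.array(sorted(f,key=lambda a:-a[0]))
P=ray(c,f,.085)*1000;print(P.round(1))
ang=np.polyfit(P[:,1],P[:,0],1)[0];print("yaw",-np.degrees(np.arctan(ang)), "step",np.diff(P,axis=0).round(1))
p=np.array([(165,93),(431,130),(414,232),(150,190)],float)/3.4+[230,135]-.35
q=ray(c,p,.097);print("box",(q*1000).round(1).tolist(),rect(q))
yaw=np.radians(-9.1);ex=np.array([np.cos(yaw),np.sin(yaw)]);ey=np.array([-ex[1],ex[0]])
for a,b in zip(P,[-75,-45,-15,15]): print("origin est",(a-b*ey).round(1))
# tab
t=((H<5)|(H>175))&(S>180)&(V>100);t[:, :330]=0;t[:,350:]=0;t[195:225]&=True;t[:195]=0;t[225:]=0
W=world(c);q=W[t];q=q[q[:,2]>.115];print("tab",q.mean(0),q.min(0),q.max(0))
v,u=np.nonzero(t);q=ray(c,np.c_[u,v],.125)*1000; print(rect(q/1000))
for o in [(671.6,-78.)]:
    print("tab in feeder",[((q-o)@ex).min(),((q-o)@ex).max(),((q-o)@ey).min(),((q-o)@ey).max()])
```

```text
[[ 658.6 -148.6]
 [ 663.7 -118.6]
 [ 669.   -89.2]
 [ 673.6  -59.9]]
yaw -9.677855905902605 step [[ 5.1 30. ]
 [ 5.3 29.4]
 [ 4.6 29.2]]
box [[718.0, 9.4], [689.7, -173.2], [618.9, -159.2], [650.2, 20.4]] (array([669. , -76.2]), array([184.7,  72.1]), -9.26)
origin est [670.4 -74.5]
origin est [670.8 -74.2]
origin est [671.4 -74.4]
origin est [671.2 -74.8]
tab [ 0.59881597 -0.13250975  0.1234098 ] [ 0.58508937 -0.1411457   0.11670417] [ 0.61292526 -0.12644919  0.12993376]
(array([ 596.8, -130.5]), array([14.3, 34.5]), 78.09)
tab in feeder [np.float64(-82.66712117838492), np.float64(-48.70351658393142), np.float64(-71.59614589123863), np.float64(-56.65844992245846)]
```

```bash
python3 -m handwheel '[0.65,-0.537,0,0,0,0.27,0.7, 0.65,-0.537,0,0,0,0.27,0.7, 0.65,-0.537,0,0,0,0.27,0.7, 0.65,-0.537,0,0,0,0.27,0.7, 0.65,-0.537,0,0,0,0.27,0.7, 0.65,-0.537,0,0,0,0.27,0.7, 0.65,-0.537,0,0,0,0.27,0.7]' 40
cat >> h.py <<'E'
def goal(xy,yaw,z):
    from plant import env
    from scipy.spatial.transform import Rotation as R
    s=env.state();Rm=s["tool_rot"];p=s["tcp_pos"]
    a=np.radians(yaw);G=np.array([[np.cos(a),np.sin(a),0],[np.sin(a),-np.cos(a),0],[0,0,-1]])
    d=Rm.T@(np.array([*xy,z])-p)/.3; r=R.from_matrix(Rm.T@G).as_rotvec()/(np.pi/4)
    print("t",s["t"],"tcp",p.round(4),"yaw",np.degrees(np.arctan2(Rm[1,0],Rm[0,0])).round(2),"op",round(s["opening"],4),"F",s["force"].round(1),"q",s["qpos"].round(2));print("rows",d.round(4),r.round(4))
E
python3 -c "
from h import *
goal((.451,-.0287),1.9,.15)"
```

```text
t: 0.8
tcp_pos: [0.349, -0.2594, 0.2314]
tool_rot: [[0.968, 0.252, -0.0], [0.252, -0.968, -0.0], [-0.0, 0.0, -1.0]]
force: [-0.2, -0.5, -0.1]
opening: 0.0593
t 0.8 tcp [ 0.349  -0.2594  0.2314] yaw 14.62 op 0.0593 F [-0.2 -0.5 -0.1] q [-0.91  0.18  1.59 -0.    1.37  0.4 ]
rows [ 0.5233 -0.6583  0.2711] [3.000e-04 1.000e-04 2.827e-01]
```

```bash
python3 -m handwheel '[0.52,-0.658,0.1,0,0,0.283,0.7, 0.52,-0.658,0.1,0,0,0.283,0.7, 0.52,-0.658,0.1,0,0,0.283,0.7, 0.52,-0.658,0.1,0,0,0.283,0.7, 0.52,-0.658,0.1,0,0,0.283,0.7, 0.52,-0.658,0.1,0,0,0.283,0.7, 0.52,-0.658,0.1,0,0,0.283,0.7]' 40
python3 - <<'E'
from h import *
from plant import viewer,env
s=env.state();c=viewer.camera("wrist");np.savez("w1.npz",p=s["tcp_pos"],R=s["tool_rot"],**c);print(c["mount"].round(3),c["intrinsics"].round(0))
cv2.imwrite("pics/w1.png",c["color"][...,::-1])
c=viewer.camera("top");cv2.imwrite("pics/top1.png",c["color"][...,::-1])
goal((.451,-.0287),1.9,.15)
E
```

```text
t: 1.5
tcp_pos: [0.4508, -0.0301, 0.2008]
tool_rot: [[0.999, 0.032, -0.001], [0.032, -0.999, -0.0], [-0.001, -0.0, -1.0]]
force: [0.8, -0.8, 1.1]
opening: 0.0594
[[-0.    -0.958 -0.288  0.075]
 [ 1.     0.    -0.001 -0.   ]
 [ 0.001 -0.288  0.958 -0.143]
 [ 0.     0.     0.     1.   ]] [[319.   0. 276.]
 [  0. 319. 210.]
 [  0.   0.   1.]]
t 1.6 tcp [ 0.4503 -0.0317  0.2012] yaw 1.66 op 0.0601 F [-0.  -0.3 -1. ] q [-0.33  0.24  1.61 -0.    1.3   1.21]
rows [ 0.0026 -0.01    0.1707] [ 0.0005  0.0004 -0.0052]
```

View pics/w1.png

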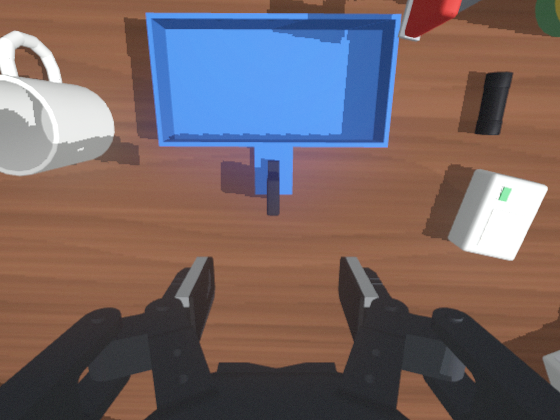

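```bash
cat >> h.py <<'E'
def wcam(f):
    c=dict(np.load(f)); A=np.eye(4);A[:3,:3]=c["R"];A[:3,3]=c["p"];c["T"]=A@c["mount"];return c
E
python3 - <<'E'
from h import *
c=wcam("w1.npz");W=world(c)
hsv=cv2.cvtColor(c["color"],cv2.COLOR_RGB2HSV)
m=(hsv[...,2]<70);m[:155]=0;m[222:]=0;m[:,:262]=0;m[:,288:]=0
q=W[m];q=q[q[:,2]>.05];print("grip",len(q),q.min(0).round(4),q.max(0).round(4),q.mean(0).round(4),rect(q[:,:2]))
v,u=np.nonzero((hsv[...,0]>100)&(hsv[...,0]<125)&(hsv[...,1]>130)&(W[...,2]>.033)&(W[...,2]<.045))
print("tray",rect(W[v,u][:,:2]))
r=((hsv[...,0]<5)|(hsv[...,0]>175))&(hsv[...,1]>180)&(hsv[...,2]>80)
q=W[r];print("red",q.min(0).round(3),q.max(0).round(3))
E
```

```text
grip 7 [ 0.4368 -0.0215  0.0586] [ 0.4424 -0.0213  0.0604] [ 0.4397 -0.0214  0.0594] (array([439.6, -21.4]), array([5.6, 0. ]), -88.35)
tray (array([536.7, -24. ]), array([140. , 214.1]), 1.7)
red [ 0.526 -0.134  0.069] [ 0.61  -0.028  0.344]
```

Run:
```python
from h import *
c=wcam("w1.npz");W=world(c)
for v in range(150,222,6): print(v,[ (c["color"][v,u].tolist(),W[v,u].round(3).tolist()) for u in (270,274)])
i=c["color"][140:230,230:320,::-1];cv2.imwrite("pics/w1z.png",cv2.resize(i,None,fx=6,fy=6))
```

```text
150 [([93, 157, 245], [0.489, -0.022, 0.009]), ([91, 155, 244], [0.49, -0.026, 0.008])]
156 [([93, 156, 244], [0.483, -0.022, 0.007]), ([91, 157, 244], [0.483, -0.026, 0.008])]
162 [([63, 66, 107], [0.478, -0.022, 0.018]), ([67, 70, 111], [0.479, -0.026, 0.018])]
168 [([68, 71, 108], [0.472, -0.023, 0.017]), ([67, 70, 106], [0.473, -0.027, 0.019])]
174 [([50, 49, 92], [0.468, -0.023, 0.031]), ([54, 55, 95], [0.469, -0.027, 0.033])]
180 [([58, 57, 92], [0.468, -0.023, 0.058]), ([58, 57, 93], [0.468, -0.027, 0.058])]
186 [([67, 67, 94], [0.463, -0.024, 0.059]), ([69, 66, 95], [0.463, -0.027, 0.06])]
192 [([68, 66, 88], [0.457, -0.024, 0.06]), ([74, 73, 94], [0.457, -0.027, 0.059])]
198 [([70, 67, 85], [0.451, -0.024, 0.06]), ([71, 67, 88], [0.452, -0.028, 0.06])]
204 [([72, 66, 84], [0.446, -0.024, 0.059]), ([73, 68, 85], [0.446, -0.028, 0.06])]
210 [([74, 68, 81], [0.44, -0.024, 0.061]), ([74, 69, 83], [0.44, -0.028, 0.061])]
216 [([134, 93, 83], [0.414, -0.024, -0.001]), ([135, 93, 82], [0.415, -0.028, 0.0])]
```

View pics/w1z.png

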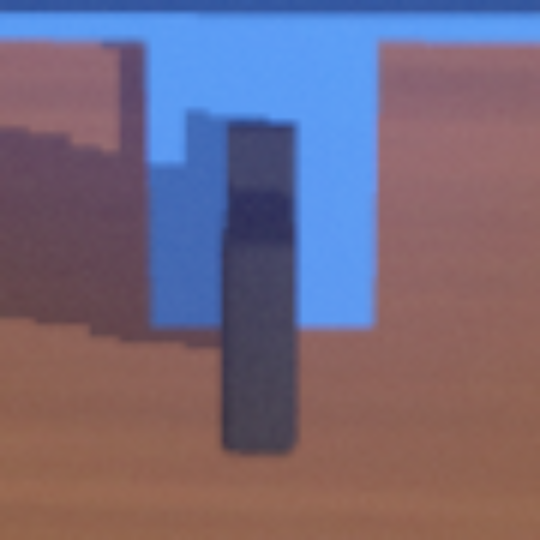

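```bash
python3 -m handwheel '[0.006,-0.016,0.15,0,0,0,0.7, 0.006,-0.016,0.3,0,0,0,0.7, 0.006,-0.016,0.43,0,0,0,0.7, 0.006,-0.016,0.54,0,0,0,0.7, 0.006,-0.016,0.58,0,0,0,0.7, 0.006,-0.016,0.58,0,0,0,0.7, 0.006,-0.016,0.58,0,0,0,0, 0.006,-0.016,0.58,0,0,0,0, 0.006,-0.016,0.58,0,0,0,0, 0.006,-0.016,0.58,0,0,0,0, 0.006,-0.016,0.58,0,0,0,0, 0.006,-0.016,0.58,0,0,0,0]' 40
python3 -c "
from h import *
goal((.5718,-.0588),-9.3,.027)"
```

```text
t: 2.8
tcp_pos: [0.4524, -0.0256, 0.0282]
tool_rot: [[1.0, 0.03, 0.002], [0.03, -1.0, -0.001], [0.002, 0.001, -1.0]]
force: [-1.7, -3.7, 7.4]
opening: 0.0115
t 2.8 tcp [ 0.4524 -0.0256  0.0282] yaw 1.74 op 0.0115 F [-1.7 -3.7  7.4] q [-0.32  0.49  1.84 -0.    0.8   1.22]
rows [0.3943 0.1226 0.005 ] [ 0.0011 -0.0024  0.2453]
```

```bash
python3 -m handwheel '[0.005,0.012,0,0,0,0.06,0, 0.01,0.025,0,0,0,0.12,0, 0.015,0.037,0,0,0,0.18,0, 0.018,0.049,0,0,0,0.245,0, 0.018,0.049,0,0,0,0.245,0, 0.018,0.049,0,0,0,0.245,0]' 60
python3 - <<'E'
from h import *
from plant import viewer
c=viewer.camera("top");cv2.imwrite("pics/top2.png",cv2.resize(c["color"][130:310,200:440,::-1],None,fx=3.3,fy=3.3,interpolation=cv2.INTER_CUBIC));np.savez("top2.npz",**c)
goal((.5718,-.0588),-9.3,.027)
E
```

```text
t: 3.4
tcp_pos: [0.4586, -0.0401, 0.0282]
tool_rot: [[0.987, -0.162, 0.003], [-0.162, -0.987, -0.001], [0.003, 0.0, -1.0]]
force: [0.3, -1.9, 5.6]
opening: 0.0112
t 3.45 tcp [ 0.4586 -0.0401  0.0282] yaw -9.3 op 0.011 F [-0.3 -0.9  4.8] q [-0.35  0.5   1.82 -0.    0.82  1.39]
rows [0.3825 0.0007 0.005 ] [ 0.0006 -0.0033  0.0001]
```

View pics/top2.png

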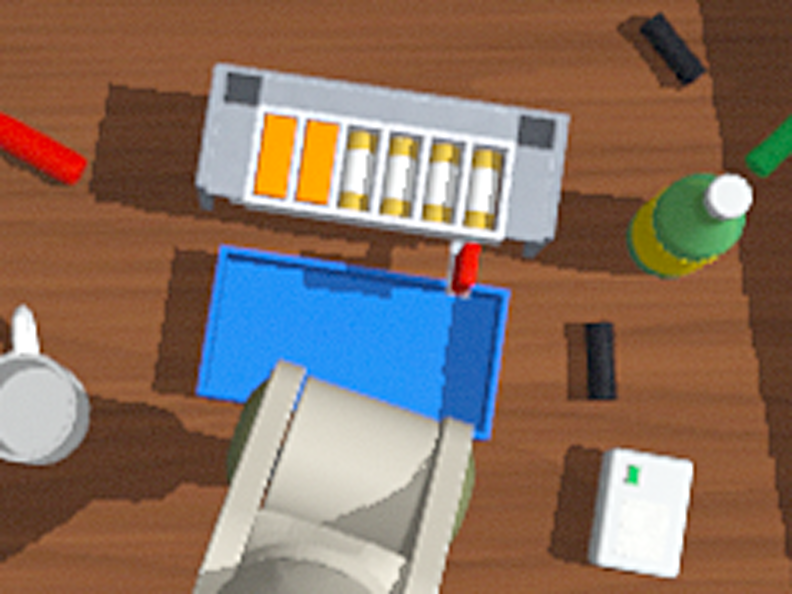

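```bash
python3 -m handwheel '[0.03,0,0,0,0,0,0, 0.065,0,0,0,0,0,0, 0.1,0,0,0,0,0,0, 0.14,0,0,0,0,0,0, 0.18,0,0,0,0,0,0, 0.22,0,0,0,0,0,0, 0.26,0,0,0,0,0,0, 0.29,0,0,0,0,0,0, 0.315,0,0,0,0,0,0, 0.335,0,0,0,0,0,0, 0.35,0,0,0,0,0,0, 0.35,0,0,0,0,0,0]'
python3 - <<'E'
from h import *
from plant import viewer
c=viewer.camera("top");cv2.imwrite("pics/top3.png",cv2.resize(c["color"][130:310,200:440,::-1],None,fx=3.3,fy=3.3,interpolation=cv2.INTER_CUBIC));np.savez("top3.npz",**c)
c=viewer.camera("scene");cv2.imwrite("pics/sc3.png",cv2.resize(c["color"][150:290,140:340,::-1],None,fx=4,fy=4,interpolation=cv2.INTER_CUBIC))
goal((.5718,-.0588),-9.3,.027)
E
```

```text
t: 4.65
tcp_pos: [0.5618, -0.0566, 0.0283]
tool_rot: [[0.987, -0.161, 0.001], [-0.161, -0.987, -0.0], [0.001, 0.0, -1.0]]
force: [-2.1, 0.6, 4.9]
opening: 0.0113
t 4.75 tcp [ 0.5618 -0.0566  0.0283] yaw -9.26 op 0.011 F [-0.7  0.1  6.8] q [-0.31  0.63  1.53  0.    0.99  1.42]
rows [0.0341 0.0017 0.0044] [ 0.0002 -0.0018  0.001 ]
```

View pics/top3.png

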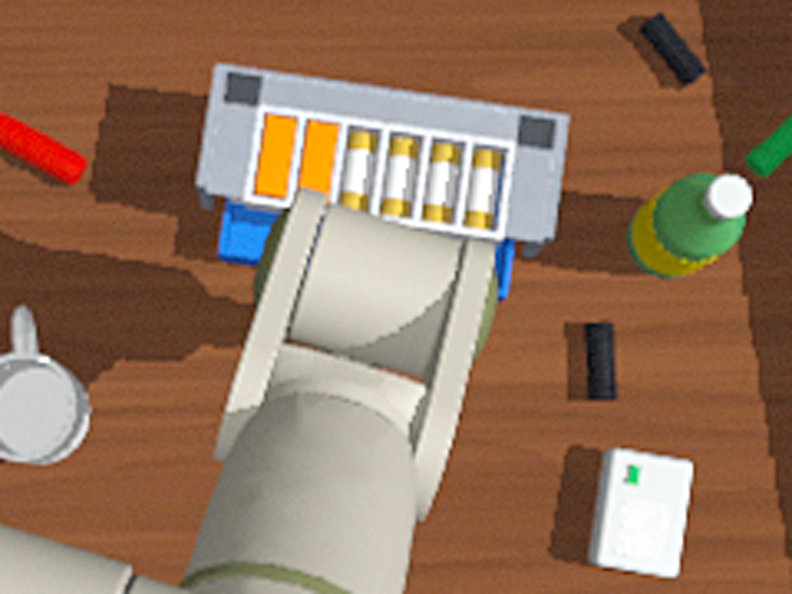

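View pics/sc3.png

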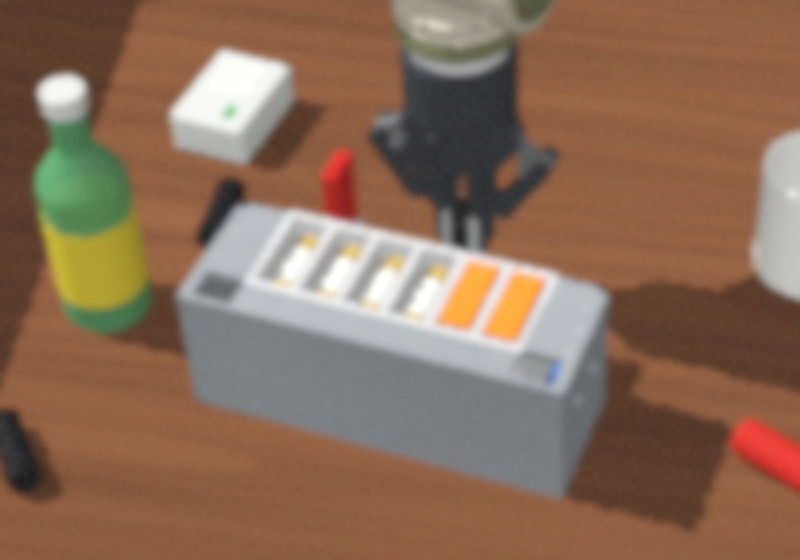

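```bash
python3 -m handwheel '[0.012,0,0,0,0,0,0, 0.022,0,0,0,0,0,0, 0.03,0,0,0,0,0,0, 0.03,0,0,0,0,0,0, 0.03,0,0,0,0,0,0]'
python3 -m handwheel '[0.005,0,0,0,0,0,0, 0.007,0,0,0,0,0,0, 0.007,0,0,0,0,0,0]'
```

```text
t: 5.25
tcp_pos: [0.5702, -0.058, 0.0283]
tool_rot: [[0.987, -0.161, 0.0], [-0.161, -0.987, -0.0], [0.001, 0.0, -1.0]]
force: [-2.5, 0.1, 7.2]
opening: 0.0114
t: 5.55
tcp_pos: [0.5719, -0.0582, 0.0283]
tool_rot: [[0.987, -0.161, -0.0], [-0.161, -0.987, -0.0], [-0.0, 0.0, -1.0]]
force: [-5.3, 1.3, 8.1]
opening: 0.0113
```

Contact may be beginning; a little further.

```bash
python3 -m handwheel '[0.004,0,0,0,0,0,0, 0.007,0,0,0,0,0,0, 0.007,0,0,0,0,0,0]'
python3 - <<'E'
from h import *
goal((.5718,-.0588),-9.3,.027)
E
```

```text
t: 5.85
tcp_pos: [0.574, -0.0586, 0.0283]
tool_rot: [[0.987, -0.161, -0.0], [-0.161, -0.987, -0.0], [-0.0, 0.0, -1.0]]
force: [-5.2, 1.4, 7.8]
opening: 0.0112
t 5.85 tcp [ 0.574  -0.0586  0.0283] yaw -9.25 op 0.0112 F [-5.2  1.4  7.8] q [-0.31  0.64  1.49 -0.    1.01  1.43]
rows [-0.0072  0.0019  0.0044] [0.0002 0.0005 0.0011]
```

```bash
python3 -m handwheel '[0.004,0,0,0,0,0,0, 0.007,0,0,0,0,0,0, 0.007,0,0,0,0,0,0]'
```

```text
t: 6.15
tcp_pos: [0.5743, -0.0587, 0.0283]
tool_rot: [[0.987, -0.16, -0.005], [-0.16, -0.987, 0.0], [-0.005, 0.0, -1.0]]
force: [-13.6, 1.0, 13.2]
opening: 0.0113
```

```bash
python3 -m handwheel '[0.004,0,0,0,0,0,0, 0.007,0,0,0,0,0,0, 0.007,0,0,0,0,0,0]'
```

```text
t: 6.45
tcp_pos: [0.5744, -0.0587, 0.0283]
tool_rot: [[0.987, -0.16, -0.01], [-0.16, -0.987, 0.001], [-0.01, 0.0, -1.0]]
force: [-23.1, 0.6, 20.9]
opening: 0.0108
```

```bash
python3 -m handwheel '[-0.013,0,0,0,0,0,0, -0.013,0,0,0,0,0,0, -0.013,0,0,0,0,0,0.5, -0.013,0,0,0,0,0,0.5, -0.013,0,0,0,0,0,0.5, -0.013,0,0,0,0,0,0.5, -0.03,0,-0.1,0,0,0,0.5, -0.06,0,-0.25,0,0,0,0.5, -0.1,0,-0.4,0,0,0,0.5, -0.15,0,-0.55,0,0,0,0.5, -0.2,0,-0.7,0,0,0,0.5, -0.2,0,-0.7,0,0,0,0.5]'
python3 - <<'E'
from h import *
from plant import viewer,env
s=env.state();c=viewer.camera("wrist");np.savez("w4.npz",p=s["tcp_pos"],R=s["tool_rot"],**c)
cv2.imwrite("pics/w4.png",c["color"][...,::-1])
c=viewer.camera("top");cv2.imwrite("pics/top4.png",cv2.resize(c["color"][130:310,200:440,::-1],None,fx=3.3,fy=3.3,interpolation=cv2.INTER_CUBIC));np.savez("top4.npz",**c)
goal((.5718,-.0588),-9.3,.027)
E
```

```text
t: 7.65
tcp_pos: [0.5201, -0.05, 0.2434]
tool_rot: [[0.987, -0.161, 0.01], [-0.161, -0.987, -0.003], [0.011, 0.002, -1.0]]
force: [0.6, -0.4, -0.0]
opening: 0.0431
t 7.75 tcp [ 0.5194 -0.0498  0.2379] yaw -9.28 op 0.0429 F [ 0.2 -0.3 -0.2] q [-0.32  0.33  1.36  0.    1.45  1.41]
rows [0.1759 0.0012 0.7033] [ 0.0003 -0.0023  0.0004]
```

View pics/w4.png

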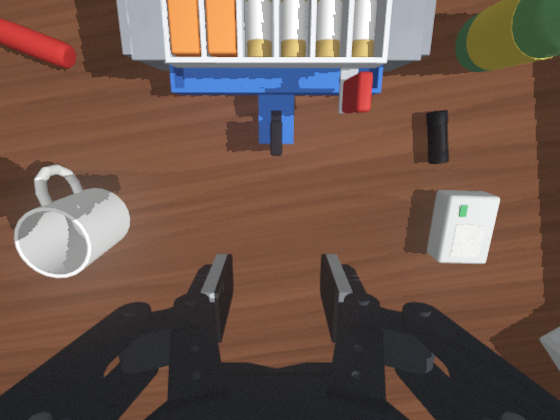

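View pics/top4.png

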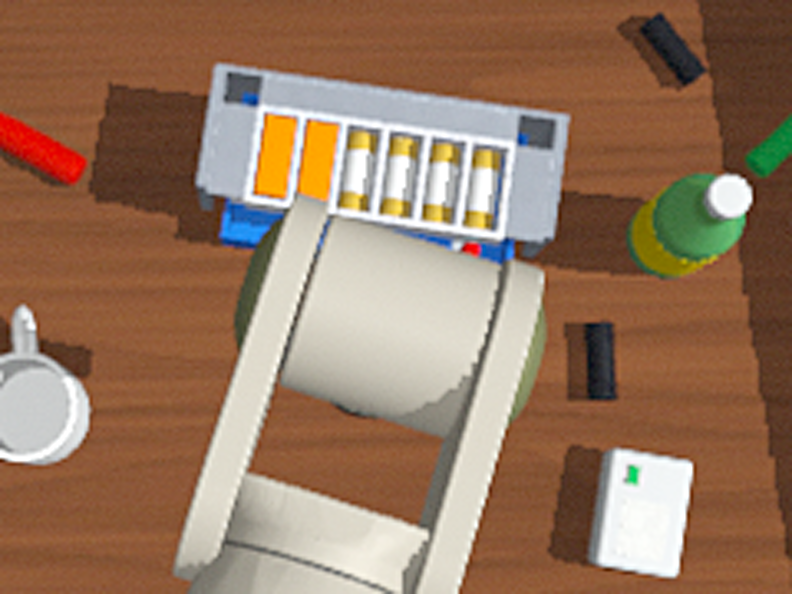

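Run:
```python
from h import *
c=wcam("w4.npz");W=world(c)
hsv=cv2.cvtColor(c["color"],cv2.COLOR_RGB2HSV);H,S,V=[hsv[...,i] for i in range(3)]
yaw=np.radians(-9.3);ex=np.array([np.cos(yaw),np.sin(yaw)]);ey=np.array([-ex[1],ex[0]]);o=np.array([.6705,-.075])
def F(p): p=p[...,:2]-o; return np.stack([p@ex,p@ey],-1)*1000
t=((H<5)|(H>175))&(S>150)&(V>80);t[:, :330]=0
for lo,hi in [(.118,.13),(.06,.118)]:
    q=W[t&(W[...,2]>lo)&(W[...,2]<hi)];f=F(q);print("tab",len(q),np.percentile(f,[2,50,98],axis=0).round(1).tolist(),np.percentile(q,[2,50,98],axis=0).round(4).tolist())
b=(H>100)&(H<125)&(S>130)&(W[...,2]>.033)&(W[...,2]<.045)
f=F(W[b]);print("tray rim",np.percentile(f,[0.5,99.5],axis=0).round(1).tolist())
g=W[100:160,262:290].reshape(-1,3);g=g[(g[:,2]>.055)&(g[:,2]<.065)];f=F(g);print("grip",np.percentile(f,[1,50,99],axis=0).round(1).tolist())
m=(W[...,2]>.08)&(W[...,2]<.095)&(S<40)&(V>200);m[60:]=0
n,l,st,ce=cv2.connectedComponentsWithStats(m.astype(np.uint8))
for i in range(1,n):
    if st[i,4]>60: print(ce[i].round(),F(W[l==i]).mean(0).round(1))
b=(W[...,2]>.15);b[:,:440]=0;b[100:]=0
print("bottle",np.percentile(W[b],[2,50,98],axis=0).round(3).tolist())
```

```text
tab 624 [[-73.3, -72.5], [-60.0, -66.2], [-46.4, -61.3]] [[0.587, -0.1375, 0.1198], [0.6007, -0.1307, 0.1245], [0.6142, -0.1246, 0.1262]]
tab 415 [[-74.0, -63.5], [-60.4, -61.4], [-47.5, -61.1]] [[0.5872, -0.1281, 0.0715], [0.601, -0.126, 0.0973], [0.6137, -0.1241, 0.1175]]
tray rim [[-53.9, -105.3], [-29.6, 107.9]]
grip [[-114.6, -4.9], [-97.8, 1.2], [-82.4, 6.2]]
[256.  19.] [ 0.3 17.5]
[292.  19.] [  0.4 -12.4]
[328.  19.] [  0.2 -42.4]
[364.  19.] [  0.1 -72.3]
bottle [[0.593, -0.061, 0.387], [0.593, -0.061, 0.387], [0.593, -0.061, 0.387]]
```

Run:
```python
from h import *
c=dict(np.load("top4.npz"))
p=ray(c,[[420.6-.3,189-.3]],.19)[0];yaw=np.radians(-9.3);ex=np.array([np.cos(yaw),np.sin(yaw)]);ey=np.array([-ex[1],ex[0]]);r=p-[.6705,-.075]
print("bottle",p,r@ex,r@ey)
goal((.6005,-.1311),-9.3,.17)
```

```text
bottle [ 0.63358864 -0.29520986] -0.000839433930163133 -0.2232803751593484
t 7.75 tcp [ 0.5194 -0.0498  0.2379] yaw -9.28 op 0.0429 F [ 0.2 -0.3 -0.2] q [-0.32  0.33  1.36  0.    1.45  1.41]
rows [0.31   0.2238 0.2269] [ 0.0003 -0.0023  0.0004]
```

```bash
python3 -m handwheel '[0.1,0.08,0,0,0,0,0.5, 0.2,0.16,0,0,0,0,0.5, 0.31,0.224,0,0,0,0,0.5, 0.31,0.224,0.05,0,0,0,0.5, 0.31,0.224,0.15,0,0,0,0.5, 0.31,0.224,0.2,0,0,0,0.5, 0.31,0.224,0.2,0,0,0,0.5]'
python3 - <<'E'
from h import *
from plant import viewer,env
s=env.state();c=viewer.camera("wrist");np.savez("w5.npz",p=s["tcp_pos"],R=s["tool_rot"],**c)
cv2.imwrite("pics/w5.png",c["color"][...,::-1])
goal((.6005,-.1311),-9.3,.09)
E
```

```text
t: 8.45
tcp_pos: [0.5992, -0.1307, 0.173]
tool_rot: [[0.987, -0.161, -0.007], [-0.161, -0.987, 0.003], [-0.008, -0.002, -1.0]]
force: [-0.0, 0.4, -0.7]
opening: 0.0424
t 8.5 tcp [ 0.5999 -0.131   0.1751] yaw -9.28 op 0.0424 F [ 0.   0.5 -0.9] q [-0.41  0.54  1.2   0.    1.41  1.33]
rows [0.0033 0.0004 0.2836] [-0.0014  0.0056  0.0004]
```

View pics/w5.png

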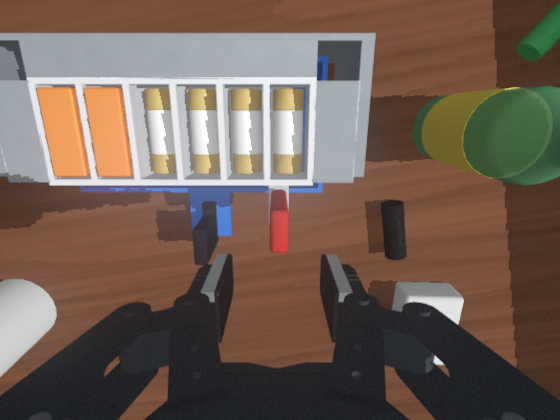

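```bash
python3 -m handwheel '[0.003,0,0.08,0,0,0,0.5, 0.003,0,0.16,0,0,0,0.5, 0.003,0,0.24,0,0,0,0.5, 0.003,0,0.283,0,0,0,0.5, 0.003,0,0.283,0,0,0,0.5, 0.003,0,0.283,0,0,0,0, 0.003,0,0.283,0,0,0,0, 0.003,0,0.283,0,0,0,0, 0.003,0,0.283,0,0,0,0, 0.003,0,0.283,0,0,0,0]' 40
python3 - <<'E'
from h import *
goal((.6005,-.1311),-9.3,.09)
E
```

```text
t: 9.5
tcp_pos: [0.6019, -0.1316, 0.094]
tool_rot: [[0.987, -0.161, 0.003], [-0.161, -0.987, -0.001], [0.003, 0.001, -1.0]]
force: [0.1, -0.9, 7.2]
opening: 0.0114
t 9.5 tcp [ 0.6019 -0.1316  0.094 ] yaw -9.28 op 0.0114 F [ 0.1 -0.9  7.2] q [-0.41  0.62  1.31 -0.    1.22  1.33]
rows [-0.005  -0.001   0.0132] [ 0.001  -0.0037  0.0004]
```

```bash
python3 -m handwheel '[0,0.01,0,0,0,0,0, 0,0.02,0,0,0,0,0, 0,0.027,0,0,0,0,0, 0,0.027,0,0,0,0,0]'; python3 -m handwheel '[0,0.007,0,0,0,0,0, 0,0.007,0,0,0,0,0]'; python3 -m handwheel '[0,0.007,0,0,0,0,0, 0,0.007,0,0,0,0,0]'
```

```text
t: 9.9
tcp_pos: [0.6006, -0.1395, 0.0939]
tool_rot: [[0.987, -0.161, 0.003], [-0.161, -0.987, -0.001], [0.003, 0.0, -1.0]]
force: [-0.8, 0.2, 6.2]
opening: 0.0117
t: 10.1
tcp_pos: [0.6003, -0.1415, 0.0939]
tool_rot: [[0.987, -0.161, 0.003], [-0.161, -0.987, -0.001], [0.003, 0.0, -1.0]]
force: [-0.6, 1.4, 7.0]
opening: 0.0117
t: 10.3
tcp_pos: [0.5999, -0.1435, 0.0939]
tool_rot: [[0.987, -0.161, 0.003], [-0.161, -0.987, -0.001], [0.003, 0.0, -1.0]]
force: [0.1, 1.7, 5.8]
opening: 0.0114
```

```bash
python3 -m handwheel '[0,0.007,0,0,0,0,0, 0,0.007,0,0,0,0,0]'; python3 -m handwheel '[0,0.007,0,0,0,0,0, 0,0.007,0,0,0,0,0]'
```

```text
t: 10.5
tcp_pos: [0.5998, -0.1442, 0.0939]
tool_rot: [[0.987, -0.161, 0.003], [-0.161, -0.987, 0.002], [0.003, -0.002, -1.0]]
force: [1.9, 7.5, 6.8]
opening: 0.0116
t: 10.7
tcp_pos: [0.5998, -0.1442, 0.0939]
tool_rot: [[0.987, -0.16, 0.004], [-0.16, -0.987, 0.005], [0.003, -0.005, -1.0]]
force: [4.6, 17.5, 7.6]
opening: 0.0114
```

```bash
python3 -m handwheel '[0,-0.01,0,0,0,0,0, 0,-0.03,0,0,0,0,0, 0,-0.05,0,0,0,0,0, 0,-0.07,0,0,0,0,0, 0,-0.09,0,0,0,0,0, 0,-0.11,0,0,0,0,0, 0,-0.13,0,0,0,0,0, 0,-0.15,0,0,0,0,0, 0,-0.165,0,0,0,0,0, 0,-0.18,0,0,0,0,0, 0,-0.19,0,0,0,0,0, 0,-0.19,0,0,0,0,0]'
python3 - <<'E'
from h import *
goal((.6109,-.0761),-9.3,.094)
E
```

```text
t: 11.9
tcp_pos: [0.6086, -0.0912, 0.0939]
tool_rot: [[0.987, -0.161, 0.003], [-0.161, -0.987, -0.001], [0.003, 0.0, -1.0]]
force: [0.4, 0.5, 5.8]
opening: 0.0116
t 11.9 tcp [ 0.6086 -0.0912  0.0939] yaw -9.26 op 0.0116 F [0.4 0.5 5.8] q [-0.34  0.61  1.31  0.    1.22  1.39]
rows [-0.0004 -0.0511 -0.0003] [ 0.0005 -0.0039  0.0008]
```

```bash
python3 -m handwheel '[0,-0.015,0,0,0,0,0, 0,-0.03,0,0,0,0,0, 0,-0.042,0,0,0,0,0, 0,-0.05,0,0,0,0,0, 0,-0.05,0,0,0,0,0, 0,-0.05,0,0,0,0,0, 0,-0.05,0,0,0,0,0, 0,-0.05,0,0,0,0,0, 0,-0.05,0,0,0,0,0, 0,-0.05,0,0,0,0,0]'
python3 - <<'E'
from h import *
from plant import viewer,env
s=env.state();c=viewer.camera("wrist");np.savez("w6.npz",p=s["tcp_pos"],R=s["tool_rot"],**c)
cv2.imwrite("pics/w6.png",c["color"][...,::-1])
for n in ["top","scene"]:
  c=viewer.camera(n);cv2.imwrite(f"pics/{n}6.png",cv2.resize(c["color"][130:310,180:420] if n=="top" else c["color"][150:290,140:340],None,fx=3.3,fy=3.3,interpolation=cv2.INTER_CUBIC)[...,::-1])
goal((.6109,-.0761),-9.3,.094)
E
```

```text
t: 12.9
tcp_pos: [0.6109, -0.0766, 0.0939]
tool_rot: [[0.987, -0.161, 0.003], [-0.161, -0.987, -0.001], [0.003, 0.0, -1.0]]
force: [-0.0, -0.3, 5.5]
opening: 0.0114
t 13.05 tcp [ 0.611  -0.0766  0.0939] yaw -9.28 op 0.0116 F [-0.6  1.3  6.3] q [-0.32  0.61  1.31  0.    1.22  1.42]
rows [-0.0004 -0.0016 -0.0002] [ 0.0003 -0.0039  0.0005]
```

View pics/scene6.png

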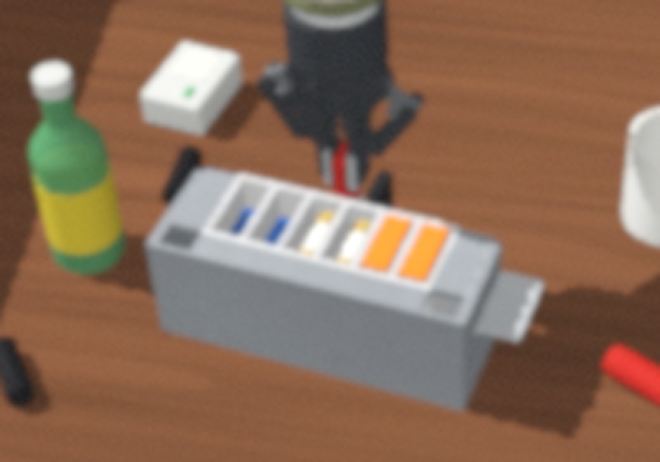

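View pics/w6.png

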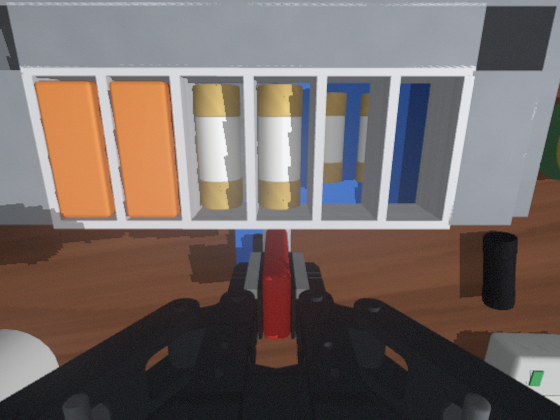

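View pics/top6.png

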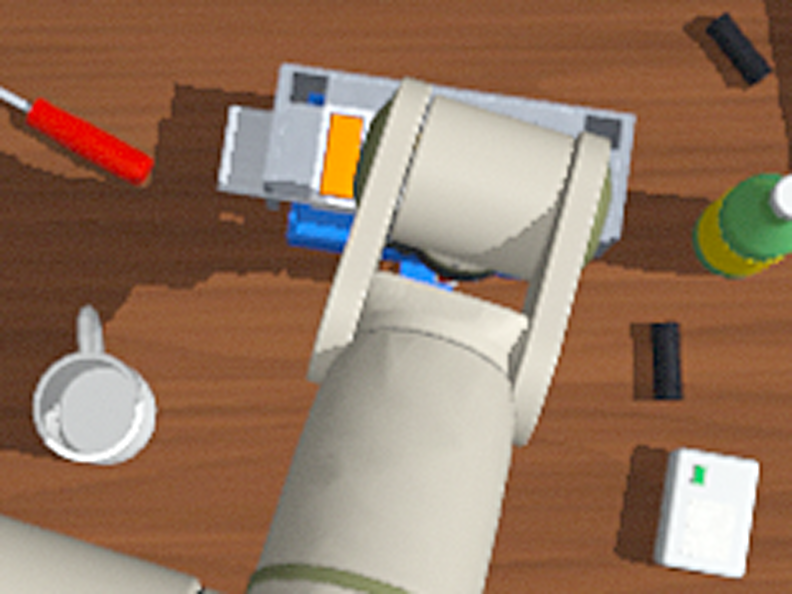

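Two fuses lie in the tray (wrist image, about (330,140) and (370,140)), and two remain in their lanes, at (218,145) and (278,145). Next I shut the gate.

```bash
python3 -m handwheel '[0,0.015,0,0,0,0,0, 0,0.035,0,0,0,0,0, 0,0.06,0,0,0,0,0, 0,0.085,0,0,0,0,0, 0,0.11,0,0,0,0,0, 0,0.135,0,0,0,0,0, 0,0.16,0,0,0,0,0, 0,0.185,0,0,0,0,0, 0,0.205,0,0,0,0,0, 0,0.22,0,0,0,0,0, 0,0.23,0,0,0,0,0, 0,0.23,0,0,0,0,0]'; python3 -m handwheel '[0,0.006,0,0,0,0,0, 0,0.006,0,0,0,0,0, 0,0.006,0,0,0,0,0]'
```

```text
t: 14.25
tcp_pos: [0.5998, -0.1441, 0.0939]
tool_rot: [[0.987, -0.161, 0.003], [-0.161, -0.987, 0.001], [0.003, -0.001, -1.0]]
force: [0.3, 4.0, 7.0]
opening: 0.0116
t: 14.55
tcp_pos: [0.5998, -0.1442, 0.0939]
tool_rot: [[0.987, -0.16, 0.003], [-0.16, -0.987, 0.003], [0.003, -0.003, -1.0]]
force: [2.6, 11.4, 6.8]
opening: 0.0114
```

Shut against its stop. Next: relax, open, lift straight up and clear.

```bash
python3 -m handwheel '[0,-0.008,0,0,0,0,0, 0,-0.008,0,0,0,0,0, 0,-0.008,0,0,0,0,0.4, 0,-0.008,0,0,0,0,0.4, 0,-0.008,0,0,0,0,0.4, 0,-0.008,-0.1,0,0,0,0.4, 0,-0.008,-0.25,0,0,0,0.4, 0,-0.008,-0.4,0,0,0,0.4, -0.1,-0.008,-0.5,0,0,0,0.4, -0.2,-0.008,-0.55,0,0,0,0.4, -0.35,-0.008,-0.55,0,0,0,0.4, -0.35,-0.008,-0.55,0,0,0,0.4]'
python3 -m handwheel '[-0.2,0,0,0,0,0,0.4, -0.2,0,0,0,0,0,0.4, -0.2,0,0,0,0,0,0.4]'
python3 - <<'E'
from h import *
from plant import viewer,env
s=env.state();c=viewer.camera("wrist");np.savez("w7.npz",p=s["tcp_pos"],R=s["tool_rot"],**c)
cv2.imwrite("pics/w7.png",c["color"][...,::-1])
c=viewer.camera("top");np.savez("top7.npz",**c);cv2.imwrite("pics/top7.png",cv2.resize(c["color"][130:310,180:420],None,fx=3.3,fy=3.3,interpolation=cv2.INTER_CUBIC)[...,::-1])
c=viewer.camera("scene");cv2.imwrite("pics/scene7.png",cv2.resize(c["color"][150:290,140:340],None,fx=3.3,fy=3.3,interpolation=cv2.INTER_CUBIC)[...,::-1])
c=wcam("w7.npz");W=world(c)
hsv=cv2.cvtColor(c["color"],cv2.COLOR_RGB2HSV);H,S,V=[hsv[...,i] for i in range(3)]
yaw=np.radians(-9.3);ex=np.array([np.cos(yaw),np.sin(yaw)]);ey=np.array([-ex[1],ex[0]]);o=np.array([.6705,-.075])
def F(p): p=p[...,:2]-o; return np.stack([p@ex,p@ey],-1)*1000
t=((H<5)|(H>175))&(S>150)&(V>80)&(W[...,2]>.118)&(W[...,2]<.13)
print("tab",np.percentile(F(W[t]),[2,50,98],axis=0).round(1).tolist())
b=(H>100)&(H<125)&(S>130)&(W[...,2]>.033)&(W[...,2]<.045)
print("tray rim",np.percentile(F(W[b]),[0.5,99.5],axis=0).round(1).tolist())
E
```

```text
t: 15.75
tcp_pos: [0.4911, -0.1255, 0.2575]
tool_rot: [[0.987, -0.162, -0.003], [-0.162, -0.987, 0.001], [-0.003, -0.001, -1.0]]
force: [0.2, 0.6, 0.3]
opening: 0.0344
t: 16.05
tcp_pos: [0.4357, -0.1173, 0.2579]
tool_rot: [[0.987, -0.162, 0.001], [-0.162, -0.987, -0.0], [0.001, 0.0, -1.0]]
force: [-0.6, -0.3, 0.5]
opening: 0.0342
tab [[-74.6, -83.4], [-71.6, -78.1], [-67.7, -73.5]]
tray rim [[-54.1, -104.5], [-42.2, 107.4]]
```

View pics/w7.png

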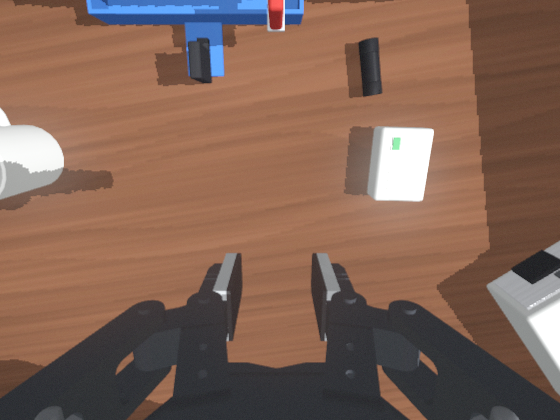

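View pics/top7.png

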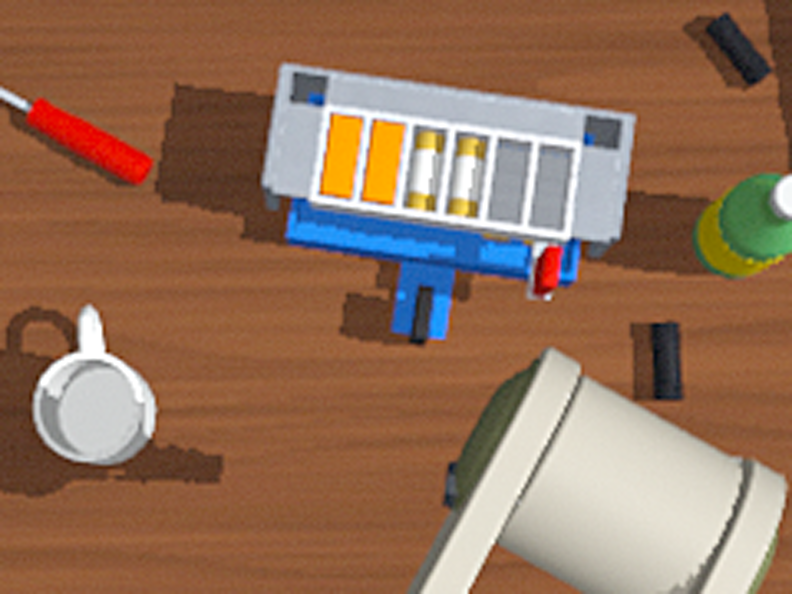

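View pics/scene7.png

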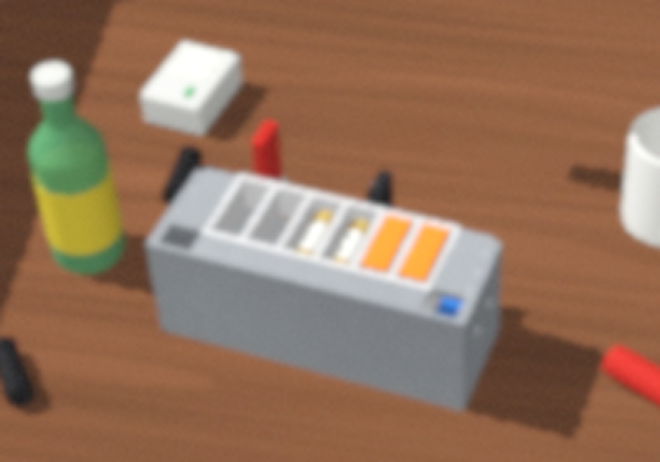

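```bash
python3 -c "
from plant import env
print(env.state()['t']);print(env.job_done())"
```

```text
16.2
the job is handed in; nothing more can be done
None
```

I slid the tray in by its grip until it met the back stop. Then I opened the gate by its tab to about 68 mm, measured from its shut stop, and two fuses dropped into the tray. I slid the gate back to its stop, let go and backed away. I handed the job in at 16.2 s, and no verdict was reported.

**Last checks:**
- **Gate:** the tool returned to the same position as at the shut stop found before opening. The wrist camera put the tab at feeder y of about -78 mm, or about -80 mm after correcting a camera offset of about 2.5 mm.
- **Tray:** its front edge is at feeder x of about -54 mm and its middle within about 2 mm of the feeder's y = 0, so it is home.
- **Fuses:** with the gate open I saw two fuses in the tray. With it shut, the first two lanes are empty and the other two fuses sit in theirs. The fuses in the tray are now hidden under the feeder and were not seen again.
- **Other objects:** the bottle, mug, sensor box and screwdriver look unmoved in the images.

**Disagreement:** the gate's starting opening came out at about 13 mm from tool travel and 11 mm from the camera, against the stated maximum of 12 mm. This did not matter, because I measured from the shut stop.

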